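# Impact check of a pill vial

### The arm

A 6-joint arm with a two-finger parallel gripper is mounted at the origin on a cart in front of the work surface, level with it; the furniture and walls round the work are solid. World frame = base frame: x ahead of the robot, y to its left, z up, the work surface at z = 0. Lengths are in m, angles in rad, forces in N, time in s.
With the tool pointing down it reaches from about 0.3 to 0.875 m from the base axis. Payload 6.4 kg.
Tool frame: the origin (TCP) lies between the finger pads; the fingertips stand 19 mm ahead of it and the grasp point (between the pads) is the TCP (ctrl.tips_ahead is the z of the fingertips in the tool frame, in m); z points along the fingers, y is the line along which they close (so a half turn about z gives the same grasp; the last joint's range is limited). The gripper opens to 85 mm and grips with 20 to 120 N. Pads are 22 mm wide; open, the fingers measure 114 mm over their backs; the gripper's body (76 mm by 85 mm) begins 54 mm behind the grasp point. The pads swing forward as they close: fully open they stand 13 mm farther back than shut.
Start: joints at [-1.317, 0.181, 1.607, -0, 1.354, -0.206], TCP at [0.255, -0.515, 0.25] pointing down, gripper open.
Joint ranges: [-2.99, 2.99], [-0.89, 2.07], [0.3, 2.58], [-1.14, 4.28], [0, 2.63], [-3.12, 3.12]. Speed limits (rad/s): [2.57, 2.57, 3.01, 3.14, 3.14, 3.14].

### API

Orientations are given as a unit quaternion [w, x, y, z].
In Python, from bench import readout, vision, ctrl gives the robot as it stands.
- The arm moves only by the tool play_rows, never from a script. Its arguments are lists of equal length, an entry for each row: "xyz": the shift along the tool's x, y, z in mm, a list of three; "rot": the turn, a rotation vector about the tool's x, y, z in rad, a list of three; "grip": the opening, from 0 (shut) to 1 (fully open). In form: {"xyz": [[x, y, z], ...], "rot": [[rx, ry, rz], ...], "grip": [grip, ...]}. A call has exactly 10 rows; each row is the pose to reach, as a shift and turn from the pose commanded when the call began, along the tool's axes at that moment; what a row does not reach only later rows make up. A row lasts 1/8 s, in which the tool goes at most 62.5 mm and 10.7 degrees, less where a joint would pass 70% of its speed; a pose out of reach is approached as far as the arm can. A call with a gripper value outside its range is refused whole. The fingers move at their own pace and stop on an object; the grip force is fixed at half the most. Time passes only in rows, so rows that repeat a pose let the fingers close, or fill a call up. It gives the time, the measured TCP pose, the force, the opening and the grip force at its end, in the units of the state.
- readout.get_obs(): the state, without advancing time (a new reading comes with each control period).
- vision.camera(name): name is "side" or "top"; returns a dict with "color" (384x512x3 uint8, red, green, blue), "depth" (384x512 float32, m along the optical axis (not along the pixel's ray), 0 where there is no reading), "camera_matrix" (3x3 intrinsics, pixels), "extrinsics" (4x4, takes a point from camera to world coordinates). Camera axes: x right, y down, z forward; pixel columns grow to the right and rows downward; lengths in m; the calibration is good to about 2 mm. A picture is of the moment at which its call begins.
- ctrl.hand_in(): hands the job in; it is judged then, once.
The state is a dict: "time_s": time; "q": joint angles; "dq": joint speeds; "joint_efforts": joint torques, N m; "eef_pos": TCP position; "eef_rot": TCP orientation; "wrist_force": force on the tool from outside, world axes, zero at the start; "torque": the same for the moment, N m; "opening": opening from 0.0 (shut) to 1.0 (fully open); "grasp_force": force on a finger pad.
Only numpy, scipy, OpenCV 4.12 (cv2) and the standard library are available. Lean on these libraries where they do the work, as an engineer would, in place of code of your own. Each camera call takes 0.05 s, during which the arm holds its last target. There are 200 camera calls.

### The job

Give the white-capped pill vial its impact check: first stand it upright in the tester's nest, then draw the black cocking post back only until the catch holds it by itself, going no more than a light touch into the rubber buffer just past the catch, and let go of it. Then press the red trip pad so that the striker shoots forward, knocks the vial and drives the red pointer plate along its scale; never touch the pointer plate yourself, and leave the vial standing in the nest and everything else on the worktop where it is.

Things in the scene. Friction and masses are not known exactly. Their poses are not given: they have to be found in the camera images.
- tester: Fixed bench impact tester on a grey base plate, 325 x 92 mm (its x from -167.5 to +157.5 mm), 12 mm thick. Origin on the worktop under the base's middle; its +x is the way the striker flies, z up. In its frame, in mm: a blue housing (x -73 to 13, y -24 to 24, top at z 78) holds the hidden catch; the cocking post stands behind it, the trip pad and then the nest in front of it. The striker rod (axis at z 38, y 0) ends at rest in a blunt nose of radius 7.5 at x 56
- nest (a point): Centre of the nest's floor where the vial's base belongs, 12 mm above the worktop, at x +75 mm, y 0 of the tester and turning with it. The nest is a trough along the tester's x: side walls 5 mm thick and 10 mm high with 31 mm between them, an 8 mm high sill 15 mm behind the centre, the pointer plate 15 mm ahead of it. Fingers may straddle the vial across the side walls (along the tester's y) with their tips above the walls' tops
- cocking_post: Black upright post with a red band near the top, fixed to the striker: 12 mm along the tester's x, 22 mm across, 72 mm tall. Origin on its axis 95 mm above the worktop; it reaches from 67 mm below to 10 mm above that, and the rod joins it 57 mm below. At rest it stands at x -113 mm of the tester, with 34 mm free between it and the housing. Draw it along the tester's -x
- striker (a joint): Draw of the striker in m: 0 at rest (spring slack), grows as the post is drawn back, can overshoot to -0.016. The spring pulls with about 400 N per m of draw. The sear catches at a draw that differs from test to test, anywhere from 0.022 to 0.038 (the collar it catches is hidden in the housing). About 1.5 mm past the catch the collar meets the rubber buffer. Once caught, the striker stays back by itself when eased forward, the catch taking the load from the hand
- buffer (a joint): How far the rubber buffer behind the catch is pressed in, m: 0 free. It is firmer than the spring, about 2.5 N per mm on top of the spring's pull; it must not be pressed in 2 mm or more
- trip_pad: Red flat pad, 30 x 28 mm, on the sear's lever in front of the housing. Origin at the middle of its top face, 88 mm above the worktop, at x +27 mm of the tester. Pressed straight down about 4 to 6 mm, with some 5 to 10 N, it trips the sear; it stops after about 8 mm and springs back up when let go
- pointer_plate: Red upright plate of the drag pointer, 6 mm thick, 20 mm wide, its top 51 mm above the worktop; origin 14 mm above the worktop on its middle plane. Starts at x +93 mm of the tester and slides along +x
- pointer (a joint): Travel of the pointer plate along its scale, m, 0 at the start, up to 0.045. It slides with light friction (about 0.5 N) and stays where the blow has left it
- pill_vial: Small round pill vial, white cap and clear body with a green and white label, 26 mm diameter, 50 mm tall, about 16 g; origin at the centre of its base, z up. It stands on the worktop to the left or right of the tester
- film_can: Bystander: small round black container with black cap, 26 mm diameter, 42 mm tall, standing on the other side of the tester; origin at the centre of its base
- strip_carton: Bystander: upright white carton, 46 x 46 x 129 mm, origin at the centre of its base
- stapler: Bystander: small black stapler, 100 x 28 x 36 mm, origin under its middle
- label_roll: Bystander: white label roll, 52 mm diameter, 31 mm tall, origin at the centre of its base
- form_box: Bystander: open white box of yellow forms, 158 x 132 x 64 mm, about 1 kg, origin at the centre of its base
Mind the look-alikes: they are no part of the job. Leave any pink or yellow look-alike of the pill_vial alone.

How it is judged:
By the outcome, as a careful person would: the job done as asked, in the order asked, and still so for the second after the job is handed in, with the robot touching nothing.
It also fails if it takes over 72 s, if anything falls off the work surface, if the arm or the gripper's body presses on something with over 40 N, if the wrist force passes 120 N, or if a joint passes its speed limit or range.

## Working session

There is one attempt and no reset: what is moved stays moved. The work goes in short steps, Python scripts to look and compute and a tool call to move; the robot and the scene stay as the last step left them, time stands still between calls to the robot, and variables do not carry over. Pictures are saved under pics/ and viewed, at most 10 in all, crops included, and the job is handed in when it is done.

Besides the shell and the picture viewer there is one more tool, called by a JSON object that holds its "fn" and its "kwargs", one argument or row to a line. play_rows: Moves the arm, as the interface text tells. Its arguments: {"type":"object","properties":{"xyz":{"type":"array","items":{"type":"array","items":{"type":"number"}}},"rot":{"type":"array","items":{"type":"array","items":{"type":"number"}}},"grip":{"type":"array","items":{"type":"number"}}},"required":["xyz","rot","grip"]}

```bash
mkdir -p pics; ls; python3 - <<'E'
from bench import readout, vision, ctrl
import cv2,numpy as np
o=readout.get_obs(); print(o, ctrl.tips_ahead)
for n in("top","side"):
    c=vision.camera(n); cv2.imwrite(f"pics/{n}0.png",cv2.resize(c["color"][:,:,::-1],None,fx=1.5,fy=1.5,interpolation=cv2.INTER_CUBIC))
    np.savez(f"{n}0.npz",**c); print(n,c["extrinsics"].round(3).tolist(),c["camera_matrix"].round(1).tolist())
E
```

```text
pics
{'time_s': 0.0, 'q': array([-1.31734258e+00,  1.81570707e-01,  1.60803372e+00,  1.58089121e-05,
        1.35381929e+00, -2.06288375e-01]), 'dq': array([-0.00077288,  0.00213201, -0.00284856, -0.00022614, -0.00102167,
       -0.00073635]), 'joint_efforts': array([ 1.16133670e-03, -4.44878161e+01, -3.51331401e+01, -2.08940000e-04,
        9.22381558e-03, -2.83332355e-05]), 'eef_pos': array([ 0.25502513, -0.51475012,  0.24935503]), 'eef_rot': array([-9.15459041e-04,  9.73695763e-01,  2.27850218e-01, -1.38732823e-05]), 'wrist_force': array([-1.26374874, -0.17132346, -0.06594539]), 'torque': array([ 0.0173631 ,  0.01931924, -0.0339971 ]), 'grasp_force': 0.0, 'opening': 0.9974158544071461} 0.019
top [[0.027, -0.974, 0.224, 0.258], [-1.0, -0.027, 0.001, -0.032], [0.005, -0.224, -0.975, 1.287], [0.0, 0.0, 0.0, 1.0]] [[439.6, 0.0, 254.1], [0.0, 439.6, 186.1], [0.0, 0.0, 1.0]]
side [[0.976, -0.123, 0.178, 0.336], [-0.216, -0.495, 0.842, -0.973], [-0.016, -0.86, -0.51, 0.641], [0.0, 0.0, 0.0, 1.0]] [[377.0, 0.0, 254.1], [0.0, 377.0, 191.6], [0.0, 0.0, 1.0]]
```

View pics/top0.png

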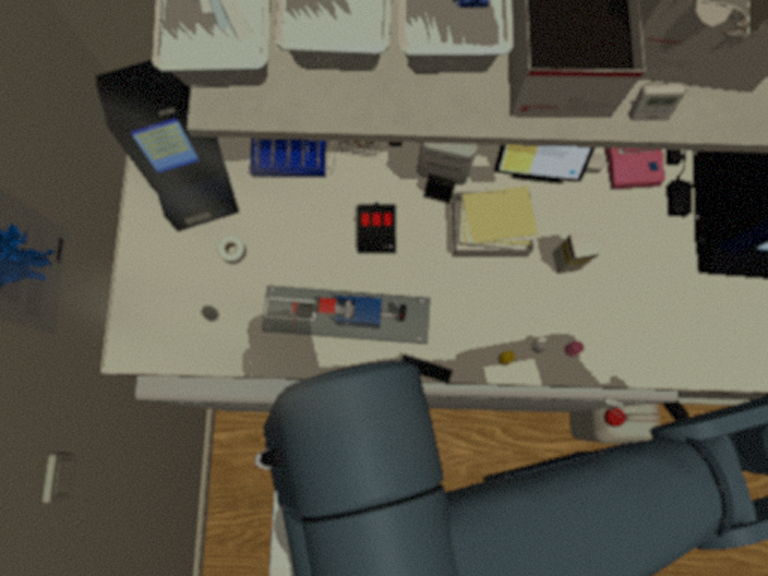

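View pics/side0.png

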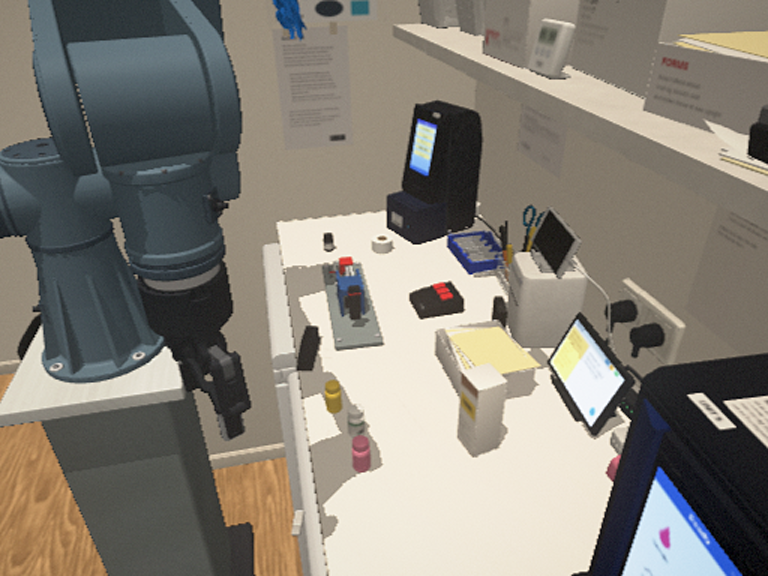

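The top picture shows the tester at about (345,313), with its striker pointing left. There are three vials: yellow (507,356), white-capped (538,344) and pink (574,348). The white one fits the description, and I'll confirm it in a crop.

```bash
cat > h.py <<'E'
import numpy as np,cv2
def cloud(c):
    d=c["depth"];K=c["camera_matrix"];v,u=np.mgrid[:d.shape[0],:d.shape[1]]
    P=np.stack([(u-K[0,2])/K[0,0]*d,(v-K[1,2])/K[1,1]*d,d],-1)
    E=c["extrinsics"];W=P@E[:3,:3].T+E[:3,3];W[d==0]=np.nan;return W
def pix(c,p):
    E=c["extrinsics"];q=(np.asarray(p)-E[:3,3])@E[:3,:3];return (c["camera_matrix"]@q)[:2]/q[2]
def ray(c,u,v,z):
    K=c["camera_matrix"];E=c["extrinsics"];r=E[:3,:3]@[(u-K[0,2])/K[0,0],(v-K[1,2])/K[1,1],1];t=E[:3,3]
    return t+r*(z-t[2])/r[2]
E
python3 - <<'E'
import numpy as np,cv2
from h import *
t=dict(np.load("top0.npz"));s=dict(np.load("side0.npz"))
for n,c in(("top",t),("side",s)):
    W=cloud(c);hsv=cv2.cvtColor(c["color"],cv2.COLOR_RGB2HSV).astype(int);H,S,V=hsv[...,0],hsv[...,1],hsv[...,2]
    box=(W[...,0]>.25)&(W[...,0]<.8)&(W[...,1]>-.6)&(W[...,1]<.45)&(W[...,2]>.006)&(W[...,2]<.2)
    print(n)
    for nm,m in(("red",((H<8)|(H>172))&(S>140)),("blue",(H>100)&(H<125)&(S>90)),("yel",(H>20)&(H<32)&(S>120)),("pink",(H>150)&(H<178)&(S>80)),("any",H>=0)):
        mm=(m&box).astype(np.uint8);k,L,st,ce=cv2.connectedComponentsWithStats(mm)
        for i in range(1,k):
            if st[i,4]<8: continue
            P=W[L==i]; print(nm,st[i].tolist(),"med",np.median(P,0).round(3),"mid",((P.max(0)+P.min(0))/2).round(3),"zmax",P[:,2].max().round(3))
tc=cv2.resize(t["color"][170:265,165:405,::-1],None,fx=3.3,fy=3.3,interpolation=cv2.INTER_CUBIC)
sc=cv2.resize(s["color"][145:325,190:290,::-1],None,fx=3.3,fy=3.3,interpolation=cv2.INTER_CUBIC)
cv2.imwrite("pics/c1.png",tc);cv2.imwrite("pics/c2.png",sc);print(tc.shape,sc.shape)
E
```

```text
top
red [433, 121, 7, 2, 8] med [ 0.765 -0.582  0.023] mid [ 0.765 -0.581  0.024] zmax 0.03
red [240, 141, 22, 12, 222] med [ 0.668 -0.017  0.036] mid [ 0.667 -0.017  0.036] zmax 0.045
red [212, 199, 12, 10, 97] med [0.482 0.069 0.087] mid [0.489 0.072 0.05 ] zmax 0.094
blue [101, 100, 32, 15, 234] med [0.717 0.341 0.184] mid [0.717 0.343 0.18 ] zmax 0.2
blue [172, 101, 45, 16, 236] med [0.775 0.152 0.022] mid [0.777 0.161 0.031] zmax 0.057
blue [434, 109, 3, 4, 8] med [ 0.793 -0.573  0.041] mid [ 0.793 -0.573  0.042] zmax 0.046
blue [289, 124, 6, 5, 10] med [ 0.73  -0.137  0.042] mid [ 0.731 -0.138  0.042] zmax 0.063
blue [225, 197, 29, 19, 307] med [ 0.481 -0.003  0.078] mid [0.483 0.01  0.05 ] zmax 0.086
yel [336, 104, 14, 8, 60] med [ 0.793 -0.289  0.044] mid [ 0.793 -0.293  0.043] zmax 0.058
yel [375, 161, 5, 15, 33] med [ 0.597 -0.379  0.079] mid [ 0.597 -0.378  0.081] zmax 0.097
yel [382, 173, 9, 3, 14] med [ 0.578 -0.403  0.09 ] mid [ 0.576 -0.399  0.096] zmax 0.116
yel [333, 234, 10, 9, 66] med [ 0.399 -0.27   0.049] mid [ 0.399 -0.272  0.034] zmax 0.055
pink [406, 108, 36, 
[... 2851 characters left out ...]
0.219  0.171] zmax 0.176
any [273, 187, 37, 25, 635] med [ 0.652 -0.037  0.026] mid [ 0.654 -0.018  0.024] zmax 0.042
any [198, 217, 16, 30, 318] med [ 0.376 -0.136  0.03 ] mid [ 0.376 -0.122  0.022] zmax 0.038
any [365, 229, 50, 62, 1506] med [ 0.787 -0.374  0.041] mid [ 0.782 -0.348  0.048] zmax 0.09
any [217, 253, 11, 22, 204] med [ 0.401 -0.282  0.037] mid [ 0.401 -0.276  0.03 ] zmax 0.053
any [232, 269, 16, 45, 484] med [ 0.423 -0.397  0.036] mid [ 0.425 -0.371  0.03 ] zmax 0.054
any [405, 285, 12, 35, 190] med [ 0.792 -0.472  0.022] mid [ 0.777 -0.48   0.021] zmax 0.035
any [195, 340, 8, 17, 83] med [ 0.324 -0.481  0.008] mid [ 0.324 -0.482  0.008] zmax 0.01
(314, 792, 3) (594, 330, 3)
```

View pics/c1.png

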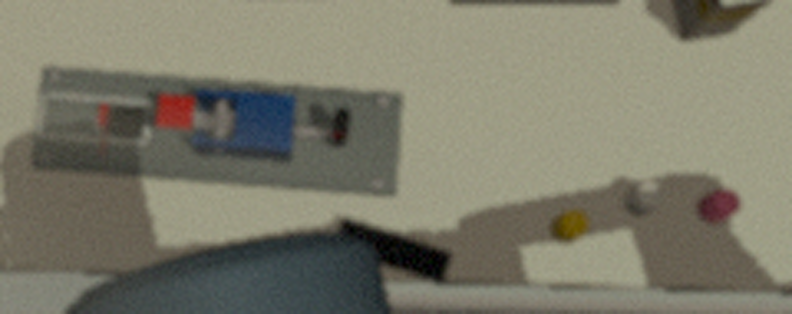

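View pics/c2.png

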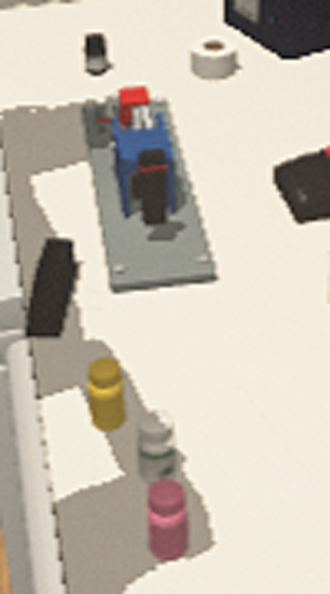

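In the crops, the white-capped vial with the green label is at (645,195) top and (155,445) side. The yellow (570,222) and pink (718,205) look-alikes are on either side of it. The base corners in the top crop are about (45,67), (402,95), (397,193) and (33,165).

```bash
python3 - <<'E'
import numpy as np,cv2
from h import *
t=dict(np.load("top0.npz"));s=dict(np.load("side0.npz"))
C=np.array([ray(t,165+a/3.3-.35,170+b/3.3-.35,.012) for a,b in((45,67),(402,95),(397,193),(33,165))]);print(C.round(4).tolist(),np.linalg.norm(C-np.roll(C,-1,0),axis=1).round(4))
for n,c,b in(("top",t,(175,191,113,39)),("side",s,(215,171,41,62))):
    W=cloud(c)[b[1]:b[1]+b[3],b[0]:b[0]+b[2]].reshape(-1,3)
    B=W[(W[:,2]>.007)&(W[:,2]<.018)];r=cv2.minAreaRect(B[:,:2].astype(np.float32)*1000);print(n,r)
    # fit yaw/centre by box rect with given size
    for nm,zl,zh in(("all>60",.06,.12),):
        pass
    a=np.deg2rad(r[2]);ax=np.array([np.cos(a),np.sin(a)])
    if r[1][0]<r[1][1]: ax=np.array([-ax[1],ax[0]])
    if ax[1]<0: ax=-ax
    ce=np.array(r[0])/1000; ay=np.array([-ax[1],ax[0]]); print("ax",ax,"yaw",np.arctan2(ax[1],ax[0]))
    o=ce+.005*ax   # base middle is x=-5 mm
    L=np.c_[(W[:,:2]-o)@ax,(W[:,:2]-o)@ay,W[:,2]]*1000
    for nm,m in(("housing",(L[:,0]<13)&(L[:,0]>-73)&(L[:,2]>72)&(L[:,2]<84)),("pad",(L[:,0]>13)&(L[:,0]<50)&(L[:,2]>82)),("post",(L[:,0]<-95)&(L[:,2]>96)),("post50",(L[:,0]<-90)&(L[:,2]>40)),("plate",(L[:,0]>85)&(L[:,2]>44)),("walls",(L[:,0]>50)&(L[:,2]>18)&(L[:,2]<28))):
        if m.sum(): print(nm,m.sum(),np.percentile(L[m],[3,50,97],axis=0).round(1).tolist())
    print("nest",o+.075*ax,"origin",o)
E
```

```text
[[0.5324, 0.1937, 0.012], [0.5157, -0.1275, 0.012], [0.4274, -0.124, 0.012], [0.4434, 0.1985, 0.012]] [0.3217 0.0884 0.3229 0.0891]
top ((486.48828125, 35.09678649902344), (324.7227783203125, 108.82215881347656), 87.14390563964844)
ax [0.04982761 0.99875783] yaw 1.5209480764591203
housing 356 [[-71.2, -14.3, 72.7], [-43.5, 8.1, 77.7], [6.3, 31.4, 82.0]]
pad 104 [[13.7, -5.0, 84.1], [27.2, 7.9, 87.6], [41.2, 21.4, 91.6]]
post 33 [[-117.1, -2.2, 100.9], [-113.1, 9.0, 104.8], [-108.0, 17.8, 109.2]]
post50 68 [[-117.6, -2.2, 41.2], [-110.5, 10.6, 95.8], [-92.9, 19.4, 108.1]]
plate 19 [[89.7, -1.7, 45.4], [92.6, 9.7, 50.6], [95.8, 17.5, 54.0]]
walls 175 [[55.1, -23.6, 18.2], [103.8, 8.7, 21.5], [153.0, 28.8, 25.7]]
nest [0.49047449 0.11499741] origin [0.48673742 0.04009058]
side ((480.0951843261719, 37.29417419433594), (329.20904541015625, 92.28292846679688), 87.04198455810547)
ax [0.05160418 0.99866762] yaw 1.519169218009002
housing 150 [[-71.2, -22.3, 73.9], [-42.2, 2.1, 78.4], [5.5, 23.7, 80.7]]
pad 42 [[13.4, -12.0, 84.5], [25.4, 0.4, 88.9], [40.1, 13.2, 90.6]]
post 37 [[-120.6, -8.1, 96.6], [-116.6, 0.8, 103.4], [-108.9, 11.0, 107.4]]
post50 171 [[-121.5, -10.1, 43.2], [-118.4, 0.7, 77.5], [-111.2, 11.0, 106.1]]
plate 3 [[91.8, 9.4, 44.4], [92.9, 10.1, 48.6], [97.8, 10.2, 48.9]]
walls 38 [[71.3, -19.5, 19.0], [101.7, 11.9, 22.7], [151.2, 27.5, 27.7]]
nest [0.48422352 0.11718758] origin [0.48035321 0.04228751]
```

The tester's origin is about (0.4795, 0.0405) with yaw 1.520. That puts the nest at (0.483, 0.115), the post at (0.474, -0.072) and the pad at (0.481, 0.0675). The vial is at about (0.424, -0.337). Next I'll add a move calculator and a tighter vial estimate.

```bash
cat >> h.py <<'E'
from scipy.spatial.transform import Rotation as R
YAW=1.5197; AX=np.array([np.cos(YAW),np.sin(YAW)]); AY=np.array([-AX[1],AX[0]]); O=np.array([.4795,.0405])
def T(x,y,z): return np.r_[O+x/1000*AX+y/1000*AY,z/1000]   # tester mm -> world
def L(p): return np.r_[(np.asarray(p)[:2]-O)@AX*1000,(np.asarray(p)[:2]-O)@AY*1000,p[2]*1000]
def tgt_rot(): 
    X=np.r_[AX,0];Z=np.array([0,0,-1.]);return R.from_matrix(np.c_[X,np.cross(Z,X),Z])
def move(o,p):
    r=R.from_quat(np.roll(o["eef_rot"],-1));
    print("xyz",(r.inv().apply(np.asarray(p)-o["eef_pos"])*1000).round(1),"rot",(r.inv()*tgt_rot()).as_rotvec().round(4))
E
python3 - <<'E'
from h import *
from bench import readout
for n in("top","side"):
    c=dict(np.load(n+"0.npz"));W=cloud(c).reshape(-1,3)
    for nm,ce in(("vial",(.424,-.337)),("yel",(.399,-.272)),("pink",(.42,-.403))):
        P=W[(np.hypot(W[:,0]-ce[0],W[:,1]-ce[1])<.022)&(W[:,2]>.012)]
        # circle r=13mm fit of visible pts via hull centre
        Q=P[P[:,2]>.043]; print(n,nm,len(P),len(Q),np.median(Q,0).round(4),P[:,:2].min(0).round(4),P[:,:2].max(0).round(4))
move(readout.get_obs(),[.424,-.337,.12])
E
```

```text
top vial 91 58 [ 0.426  -0.3385  0.0499] [ 0.4127 -0.3505] [ 0.4374 -0.3261]
top yel 87 58 [ 0.3992 -0.2739  0.0493] [ 0.3863 -0.2857] [ 0.4104 -0.2612]
top pink 96 59 [ 0.4217 -0.4042  0.0497] [ 0.4084 -0.416 ] [ 0.4336 -0.3911]
side vial 208 86 [ 0.4266 -0.3413  0.0496] [ 0.414  -0.3523] [ 0.4402 -0.3246]
side yel 184 72 [ 0.4007 -0.2773  0.0499] [ 0.3883 -0.2885] [ 0.4141 -0.2634]
side pink 227 100 [ 0.4219 -0.4065  0.0501] [ 0.4095 -0.4178] [ 0.434 -0.392]
xyz [230.3 -84.2 129.7] rot [-0.0012 -0.0011 -1.0599]
```

{"fn": "play_rows", "kwargs": {
  "xyz": [
    [231,-82,60],
    [231,-82,100],
    [231,-82,130],
    [231,-82,130],
    [231,-82,130],
    [231,-82,130],
    [231,-82,130],
    [231,-82,130],
    [231,-82,130],
    [231,-82,130]
  ],
  "rot": [
    [0,0,-1.06],
    [0,0,-1.06],
    [0,0,-1.06],
    [0,0,-1.06],
    [0,0,-1.06],
    [0,0,-1.06],
    [0,0,-1.06],
    [0,0,-1.06],
    [0,0,-1.06],
    [0,0,-1.06]
  ],
  "grip": [1,1,1,1,1,1,1,1,1,1]
}}

```text
time_s: 1.35
eef_pos: [0.4257, -0.3397, 0.1206]
eef_rot: [0.0, 0.725, 0.688, -0.0]
wrist_force: [0.4, 0.3, 0.1]
opening: 0.999
grasp_force: 0.0
```

```bash
python3 - <<'E'
from h import *
from bench import readout,vision
o=readout.get_obs();print(o["time_s"],o["eef_pos"],o["wrist_force"])
move(o,[.4255,-.3385,.034])
c=vision.camera("side");cv2.imwrite("pics/s1.png",cv2.resize(c["color"][190:330,170:320,::-1],None,fx=4,fy=4))
E
```

```text
1.35 [ 0.42567794 -0.33968225  0.12055099] [0.39520062 0.26380466 0.12678284]
xyz [ 1.2 -0.3 86.6] rot [ 0.0004  0.0004 -0.0012]
```

View pics/s1.png

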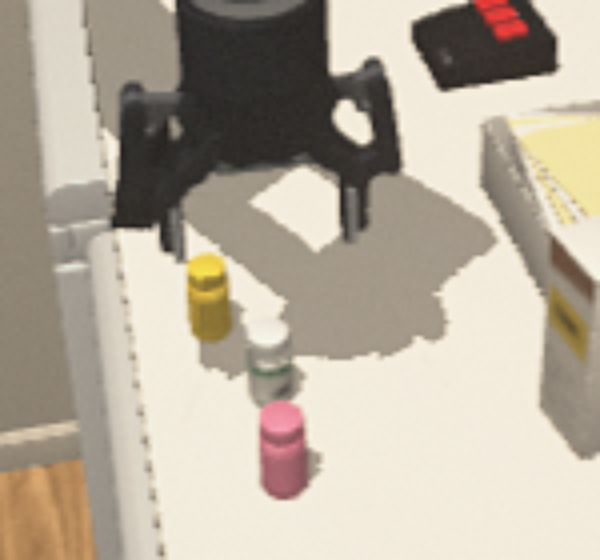

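The white-capped vial is at (268,360) with the yellow and pink ones clear of it, and the open fingers straddle it from above. Descending and closing.

{"fn": "play_rows", "kwargs": {
  "xyz": [
    [1,0,45],
    [1,0,75],
    [1,0,86],
    [1,0,86],
    [1,0,86],
    [1,0,86],
    [1,0,86],
    [1,0,86],
    [1,0,86],
    [1,0,86]
  ],
  "rot": [
    [0,0,0],
    [0,0,0],
    [0,0,0],
    [0,0,0],
    [0,0,0],
    [0,0,0],
    [0,0,0],
    [0,0,0],
    [0,0,0],
    [0,0,0]
  ],
  "grip": [1,1,1,1,0.2,0.2,0.2,0.2,0.2,0.2]
}}

```text
time_s: 2.65
eef_pos: [0.4262, -0.3387, 0.0352]
eef_rot: [0.001, 0.725, 0.689, -0.0]
wrist_force: [-0.2, 0.7, 5.4]
opening: 0.282
grasp_force: 58.7
```

```bash
python3 - <<'E'
from h import *
from bench import readout
o=readout.get_obs();move(o,T(73,0,170))
E
```

```text
xyz [ 454.3   34.  -135.2] rot [0.0007 0.0009 0.0002]
```

{"fn": "play_rows", "kwargs": {
  "xyz": [
    [0,0,-50],
    [0,0,-100],
    [40,3,-135],
    [100,8,-135],
    [160,12,-135],
    [220,17,-135],
    [280,21,-135],
    [340,26,-135],
    [400,30,-135],
    [454,34,-135]
  ],
  "rot": [
    [0,0,0],
    [0,0,0],
    [0,0,0],
    [0,0,0],
    [0,0,0],
    [0,0,0],
    [0,0,0],
    [0,0,0],
    [0,0,0],
    [0,0,0]
  ],
  "grip": [0.2,0.2,0.2,0.2,0.2,0.2,0.2,0.2,0.2,0.2]
}}

```text
time_s: 3.9
eef_pos: [0.4829, 0.1155, 0.1696]
eef_rot: [0.0, 0.725, 0.689, 0.0]
wrist_force: [0.7, -0.5, -0.3]
opening: 0.282
grasp_force: 58.9
```

{"fn": "play_rows", "kwargs": {
  "xyz": [
    [0,0,30],
    [0,0,60],
    [0,0,80],
    [0,0,80],
    [0,0,80],
    [0,0,80],
    [0,0,80],
    [0,0,80],
    [0,0,80],
    [0,0,80]
  ],
  "rot": [
    [0,0,0],
    [0,0,0],
    [0,0,0],
    [0,0,0],
    [0,0,0],
    [0,0,0],
    [0,0,0],
    [0,0,0],
    [0,0,0],
    [0,0,0]
  ],
  "grip": [0.2,0.2,0.2,0.2,0.2,0.2,0.2,0.2,0.2,0.2]
}}

```text
time_s: 5.15
eef_pos: [0.4829, 0.1134, 0.0893]
eef_rot: [-0.0, 0.725, 0.689, -0.0]
wrist_force: [0.2, 0.3, 0.2]
opening: 0.279
grasp_force: 59.0
```

```bash
python3 - <<'E'
from h import *
from bench import readout,vision
o=readout.get_obs();print(L(o["eef_pos"]),o["eef_pos"],o["time_s"])
c=vision.camera("side");np.savez("s2.npz",**c);t=vision.camera("top");np.savez("t2.npz",**t)
a=cv2.resize(c["color"][125:230,190:290,::-1],None,fx=5.5,fy=5.5,interpolation=cv2.INTER_CUBIC)
cv2.imwrite("pics/s2.png",a)
W=cloud(c);
for p in (T(75,0,12),o["eef_pos"],o["eef_pos"]-[0,0,.034]): print(pix(c,p),(pix(c,p)-[190,125])*5.5)
# vial pixels in tester frame
M=W.reshape(-1,3);Q=np.c_[(M[:,:2]-O)@AX,(M[:,:2]-O)@AY,M[:,2]]*1000
k=(abs(Q[:,0]-73)<25)&(abs(Q[:,1])<30)&(Q[:,2]>52)&(Q[:,2]<78);print(k.sum(),np.nanpercentile(Q[k],[2,50,98],axis=0).round(1))
E
```

```text
[72.95492535  0.28406099 89.30416991] [0.48294242 0.11337422 0.08930417] 5.15
[229.9043505  186.94404492] [219.47392776 340.69224706]
[228.73337184 166.58797415] [213.03354515 228.73385782]
[229.2501315  175.83815917] [215.87572325 279.60987545]
6 [[ 60.6 -16.2  56. ]
 [ 63.8   7.8  61.1]
 [ 75.   14.   77.4]]
```

View pics/s2.png

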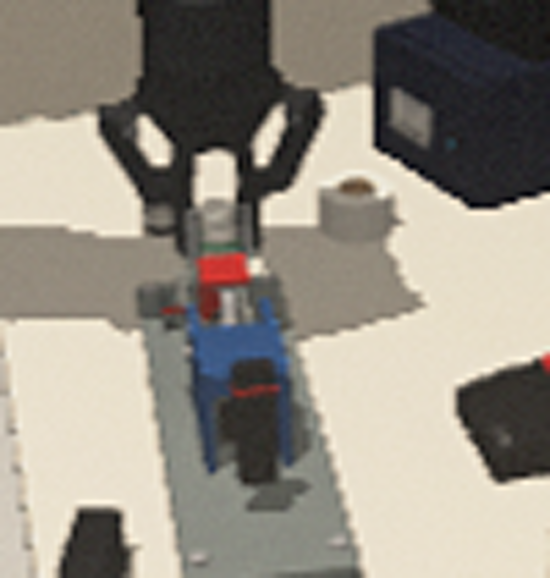

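The vial (216,220) hangs upright between the fingers, above the nest and behind the red pad. The pointer plate is at (170,310). I'm lowering it into the trough mouth with a small correction.

{"fn": "play_rows", "kwargs": {
  "xyz": [
    [0.8,1.3,0],
    [0.8,1.3,8],
    [0.8,1.3,16],
    [0.8,1.3,22],
    [0.8,1.3,27],
    [0.8,1.3,31],
    [0.8,1.3,34],
    [0.8,1.3,36],
    [0.8,1.3,38],
    [0.8,1.3,38]
  ],
  "rot": [
    [0,0,0],
    [0,0,0],
    [0,0,0],
    [0,0,0],
    [0,0,0],
    [0,0,0],
    [0,0,0],
    [0,0,0],
    [0,0,0],
    [0,0,0]
  ],
  "grip": [0.2,0.2,0.2,0.2,0.2,0.2,0.2,0.2,0.2,0.2]
}}

```text
time_s: 6.5
eef_pos: [0.4841, 0.1141, 0.0511]
eef_rot: [-0.0, 0.725, 0.689, -0.0]
wrist_force: [-0.5, 0.6, -0.6]
opening: 0.287
grasp_force: 58.8
```

```bash
python3 - <<'E'
from h import *
from bench import readout,vision
o=readout.get_obs();print(L(o["eef_pos"]),o["eef_pos"],o["wrist_force"])
t=vision.camera("top");s=vision.camera("side")
a=cv2.resize(t["color"][185:235,175:260,::-1],None,fx=7,fy=7,interpolation=cv2.INTER_CUBIC)
b=cv2.resize(s["color"][135:205,205:255,::-1],None,fx=5,fy=5,interpolation=cv2.INTER_CUBIC)
p=np.zeros((a.shape[0],a.shape[1]+200,3),np.uint8)[:, :];p=np.zeros((350,595+200,3),np.uint8);p[:,:595]=a;p[:,595:]=b[:350,:200];cv2.imwrite("pics/n3.png",p)
E
```

```text
[73.78335081 -0.79879726 51.09885504] [0.48406617 0.11414626 0.05109886] [-0.48188431  0.5683109  -0.61308169]
```

View pics/n3.png

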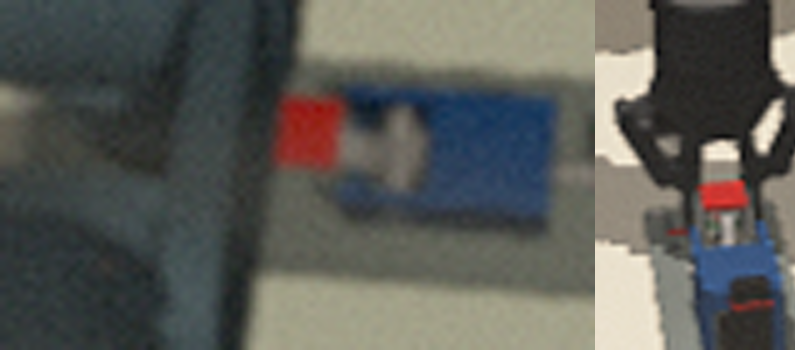

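No contact force, and the vial is already below the wall tops. Setting it down and releasing.

{"fn": "play_rows", "kwargs": {
  "xyz": [
    [0,0,1.5],
    [0,0,3],
    [0,0,4],
    [0,0,4],
    [0,0,4],
    [0,0,4],
    [0,0,4],
    [0,0,4],
    [0,0,4],
    [0,0,4]
  ],
  "rot": [
    [0,0,0],
    [0,0,0],
    [0,0,0],
    [0,0,0],
    [0,0,0],
    [0,0,0],
    [0,0,0],
    [0,0,0],
    [0,0,0],
    [0,0,0]
  ],
  "grip": [0.2,0.2,0.2,0.2,0.2,0.6,0.6,0.6,0.6,0.6]
}}

```text
time_s: 7.85
eef_pos: [0.4844, 0.1141, 0.0473]
eef_rot: [0.0, 0.725, 0.689, 0.0]
wrist_force: [-0.2, -0.0, 0.4]
opening: 0.601
grasp_force: 0.0
```

{"fn": "play_rows", "kwargs": {
  "xyz": [
    [0,0,-20],
    [0,0,-50],
    [0,0,-90],
    [0,0,-120],
    [-40,0,-120],
    [-90,0,-120],
    [-140,0,-120],
    [-164,0,-120],
    [-164,0,-120],
    [-164,0,-120]
  ],
  "rot": [
    [0,0,0],
    [0,0,0],
    [0,0,0],
    [0,0,0],
    [0,0,0],
    [0,0,0],
    [0,0,0],
    [0,0,0],
    [0,0,0],
    [0,0,0]
  ],
  "grip": [0.6,0.6,0.6,0.6,0,0,0,0,0,0]
}}

```text
time_s: 9.1
eef_pos: [0.4758, -0.0491, 0.1672]
eef_rot: [-0.0, 0.725, 0.689, 0.0]
wrist_force: [-0.6, -0.3, 1.1]
opening: -0.001
grasp_force: 0.0
```

```bash
python3 - <<'E'
from h import *
from bench import readout,vision
o=readout.get_obs();print(L(o["eef_pos"]),o["eef_pos"],o["wrist_force"],o["opening"])
move(o,T(-89,0,100))
t=vision.camera("top");s=vision.camera("side")
a=cv2.resize(t["color"][185:235,175:260,::-1],None,fx=7,fy=7,interpolation=cv2.INTER_CUBIC)
b=cv2.resize(s["color"][145:215,205:255,::-1],None,fx=5,fy=5,interpolation=cv2.INTER_CUBIC)
p=np.zeros((350,795,3),np.uint8);p[:,:595]=a;p[:,595:]=b[:350,:200];cv2.imwrite("pics/n4.png",p)
for n,c in(("top",t),("side",s)):
    M=cloud(c).reshape(-1,3);Q=np.c_[(M[:,:2]-O)@AX,(M[:,:2]-O)@AY,M[:,2]]*1000
    for nm,k in(("vialtop",(abs(Q[:,0]-75)<16)&(abs(Q[:,1])<20)&(Q[:,2]>57)&(Q[:,2]<70)),("plate",(abs(Q[:,0]-100)<12)&(abs(Q[:,1])<15)&(Q[:,2]>44)&(Q[:,2]<56)),("post",(abs(Q[:,0]+113)<12)&(abs(Q[:,1])<15)&(Q[:,2]>98)&(Q[:,2]<110))):
        if k.sum(): print(n,nm,k.sum(),np.nanpercentile(Q[k],[3,50,97],axis=0).round(1).tolist())
E
```

```text
[-89.64147063  -0.90615534 167.19680159] [ 0.47582662 -0.04907076  0.1671968 ] [-0.58528861 -0.2999096   1.13744467] -0.0014573515836170169
xyz [ 0.6 -0.9 67.2] rot [-0.0002 -0.0005 -0.    ]
top vialtop 55 [[64.0, -11.7, 57.9], [72.9, -1.1, 61.5], [82.9, 8.6, 66.0]]
top plate 18 [[90.1, -9.0, 47.5], [92.5, 2.5, 50.2], [95.8, 9.8, 52.9]]
top post 18 [[-117.1, -0.6, 101.3], [-113.7, 5.4, 104.6], [-108.5, 10.3, 108.1]]
side plate 2 [[93.1, 9.0, 48.9], [93.4, 9.2, 50.5], [93.7, 9.3, 52.1]]
side post 31 [[-120.1, -8.9, 100.1], [-115.4, 0.1, 105.0], [-105.5, 9.7, 106.8]]
```

View pics/n4.png

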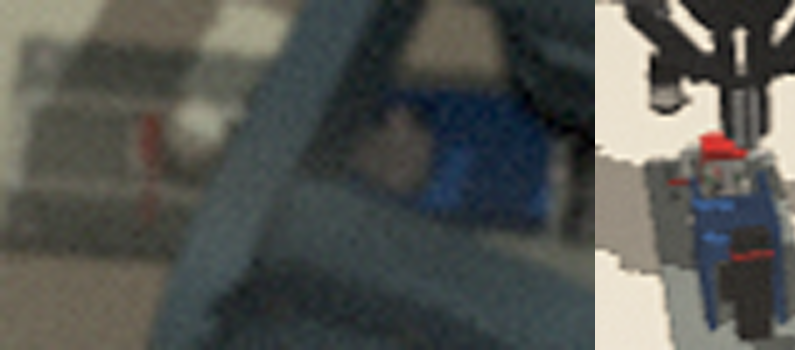

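The vial (200,130) stands upright in the nest with its top at z≈61.5 mm. The plate (150,135) is undisturbed at x=92.5. Lowering the closed fingers into the gap in front of the post.

{"fn": "play_rows", "kwargs": {
  "xyz": [
    [0,0,20],
    [0,0,40],
    [0,0,55],
    [0,0,64],
    [0,0,70],
    [0,0,70],
    [0,0,70],
    [0,0,70],
    [0,0,70],
    [0,0,70]
  ],
  "rot": [
    [0,0,0],
    [0,0,0],
    [0,0,0],
    [0,0,0],
    [0,0,0],
    [0,0,0],
    [0,0,0],
    [0,0,0],
    [0,0,0],
    [0,0,0]
  ],
  "grip": [0,0,0,0,0,0,0,0,0,0]
}}

```text
time_s: 10.45
eef_pos: [0.476, -0.0497, 0.0974]
eef_rot: [0.0, 0.725, 0.689, 0.0]
wrist_force: [0.0, 0.1, -0.2]
opening: 0.004
grasp_force: 0.0
```

{"fn": "play_rows", "kwargs": {
  "xyz": [
    [-3,0,0],
    [-6,0,0],
    [-9,0,0],
    [-12,0,0],
    [-15,0,0],
    [-17,0,0],
    [-17,0,0],
    [-17,0,0],
    [-17,0,0],
    [-17,0,0]
  ],
  "rot": [
    [0,0,0],
    [0,0,0],
    [0,0,0],
    [0,0,0],
    [0,0,0],
    [0,0,0],
    [0,0,0],
    [0,0,0],
    [0,0,0],
    [0,0,0]
  ],
  "grip": [0,0,0,0,0,0,0,0,0,0]
}}

```text
time_s: 11.7
eef_pos: [0.4751, -0.0662, 0.0973]
eef_rot: [-0.0, 0.725, 0.689, 0.0]
wrist_force: [0.3, 5.6, 1.7]
opening: -0.0
grasp_force: 2.6
```

{"fn": "play_rows", "kwargs": {
  "xyz": [
    [-1,0,0],
    [-2,0,0],
    [-3,0,0],
    [-4,0,0],
    [-5,0,0],
    [-6,0,0],
    [-6,0,0],
    [-6,0,0],
    [-6,0,0],
    [-6,0,0]
  ],
  "rot": [
    [0,0,0],
    [0,0,0],
    [0,0,0],
    [0,0,0],
    [0,0,0],
    [0,0,0],
    [0,0,0],
    [0,0,0],
    [0,0,0],
    [0,0,0]
  ],
  "grip": [0,0,0,0,0,0,0,0,0,0]
}}

```text
time_s: 12.95
eef_pos: [0.4748, -0.0717, 0.0973]
eef_rot: [-0.001, 0.725, 0.689, 0.001]
wrist_force: [1.2, 9.1, 2.0]
opening: -0.001
grasp_force: 3.9
```

```bash
python3 - <<'E'
from h import *
from bench import readout,vision
o=readout.get_obs();print(L(o["eef_pos"]),o["wrist_force"])
for n in("top","side"):
    c=vision.camera(n)
    M=cloud(c).reshape(-1,3);Q=np.c_[(M[:,:2]-O)@AX,(M[:,:2]-O)@AY,M[:,2]]*1000
    k=(Q[:,0]<-100)&(Q[:,0]>-165)&(abs(Q[:,1])<14)&(Q[:,2]>30)&(Q[:,2]<100);
    if k.sum(): print(n,k.sum(),np.nanpercentile(Q[k],[3,50,97],axis=0).round(1).tolist())
E
```

```text
[-112.2845014    -1.07368689   97.3133074 ] [1.19154009 9.06580102 1.97042796]
top 7 [[-135.3, 6.6, 41.7], [-132.7, 11.4, 69.5], [-107.2, 11.7, 85.3]]
side 163 [[-137.1, -11.4, 37.1], [-133.9, -0.3, 70.6], [-120.7, 10.3, 98.4]]
```

{"fn": "play_rows", "kwargs": {
  "xyz": [
    [-1,0,0],
    [-2,0,0],
    [-3,0,0],
    [-4,0,0],
    [-4.5,0,0],
    [-4.5,0,0],
    [-4.5,0,0],
    [-4.5,0,0],
    [-4.5,0,0],
    [-4.5,0,0]
  ],
  "rot": [
    [0,0,0],
    [0,0,0],
    [0,0,0],
    [0,0,0],
    [0,0,0],
    [0,0,0],
    [0,0,0],
    [0,0,0],
    [0,0,0],
    [0,0,0]
  ],
  "grip": [0,0,0,0,0,0,0,0,0,0]
}}

```text
time_s: 14.3
eef_pos: [0.4746, -0.0758, 0.0973]
eef_rot: [-0.001, 0.725, 0.689, 0.001]
wrist_force: [0.8, 9.5, 2.7]
opening: 0.003
grasp_force: 4.9
```

{"fn": "play_rows", "kwargs": {
  "xyz": [
    [-0.5,0,0],
    [-1,0,0],
    [-1,0,0],
    [-1,0,0],
    [-1,0,0],
    [-1,0,0],
    [-1,0,0],
    [-1,0,0],
    [-1,0,0],
    [-1,0,0]
  ],
  "rot": [
    [0,0,0],
    [0,0,0],
    [0,0,0],
    [0,0,0],
    [0,0,0],
    [0,0,0],
    [0,0,0],
    [0,0,0],
    [0,0,0],
    [0,0,0]
  ],
  "grip": [0,0,0,0,0,0,0,0,0,0]
}}

```text
time_s: 15.55
eef_pos: [0.4746, -0.0767, 0.0973]
eef_rot: [-0.001, 0.725, 0.689, 0.001]
wrist_force: [1.7, 10.0, 2.5]
opening: -0.001
grasp_force: 5.1
```

The grip-force reading rises cleanly at about 0.24 N per mm, and the draw is about 21 mm. I'll creep on from here and watch for the buffer's steeper slope.

{"fn": "play_rows", "kwargs": {
  "xyz": [
    [-0.5,0,0],
    [-1,0,0],
    [-1.5,0,0],
    [-2,0,0],
    [-2,0,0],
    [-2,0,0],
    [-2,0,0],
    [-2,0,0],
    [-2,0,0],
    [-2,0,0]
  ],
  "rot": [
    [0,0,0],
    [0,0,0],
    [0,0,0],
    [0,0,0],
    [0,0,0],
    [0,0,0],
    [0,0,0],
    [0,0,0],
    [0,0,0],
    [0,0,0]
  ],
  "grip": [0,0,0,0,0,0,0,0,0,0]
}}

```text
time_s: 16.8
eef_pos: [0.4745, -0.0786, 0.0973]
eef_rot: [-0.001, 0.725, 0.689, 0.001]
wrist_force: [1.0, 10.2, 2.8]
opening: -0.001
grasp_force: 5.3
```

{"fn": "play_rows", "kwargs": {
  "xyz": [
    [-0.5,0,0],
    [-1,0,0],
    [-1,0,0],
    [-1,0,0],
    [-1,0,0],
    [-1,0,0],
    [-1,0,0],
    [-1,0,0],
    [-1,0,0],
    [-1,0,0]
  ],
  "rot": [
    [0,0,0],
    [0,0,0],
    [0,0,0],
    [0,0,0],
    [0,0,0],
    [0,0,0],
    [0,0,0],
    [0,0,0],
    [0,0,0],
    [0,0,0]
  ],
  "grip": [0,0,0,0,0,0,0,0,0,0]
}}

```text
time_s: 18.05
eef_pos: [0.4744, -0.0796, 0.0973]
eef_rot: [-0.001, 0.725, 0.689, 0.001]
wrist_force: [1.4, 10.5, 3.2]
opening: -0.001
grasp_force: 5.2
```

{"fn": "play_rows", "kwargs": {
  "xyz": [
    [-0.5,0,0],
    [-1,0,0],
    [-1,0,0],
    [-1,0,0],
    [-1,0,0],
    [-1,0,0],
    [-1,0,0],
    [-1,0,0],
    [-1,0,0],
    [-1,0,0]
  ],
  "rot": [
    [0,0,0],
    [0,0,0],
    [0,0,0],
    [0,0,0],
    [0,0,0],
    [0,0,0],
    [0,0,0],
    [0,0,0],
    [0,0,0],
    [0,0,0]
  ],
  "grip": [0,0,0,0,0,0,0,0,0,0]
}}

```text
time_s: 19.3
eef_pos: [0.4744, -0.0804, 0.0973]
eef_rot: [-0.001, 0.725, 0.689, 0.001]
wrist_force: [2.2, 10.7, 3.0]
opening: 0.0
grasp_force: 5.6
```

{"fn": "play_rows", "kwargs": {
  "xyz": [
    [-0.5,0,0],
    [-1,0,0],
    [-1,0,0],
    [-1,0,0],
    [-1,0,0],
    [-1,0,0],
    [-1,0,0],
    [-1,0,0],
    [-1,0,0],
    [-1,0,0]
  ],
  "rot": [
    [0,0,0],
    [0,0,0],
    [0,0,0],
    [0,0,0],
    [0,0,0],
    [0,0,0],
    [0,0,0],
    [0,0,0],
    [0,0,0],
    [0,0,0]
  ],
  "grip": [0,0,0,0,0,0,0,0,0,0]
}}

```text
time_s: 20.55
eef_pos: [0.4743, -0.0811, 0.0973]
eef_rot: [-0.001, 0.725, 0.689, 0.001]
wrist_force: [1.8, 13.4, 4.3]
opening: -0.003
grasp_force: 6.5
```

The force jumped from 10.7 to 13.4 N over 0.7 mm, which looks like buffer contact. I'll ease forward to see whether the catch takes the load.

{"fn": "play_rows", "kwargs": {
  "xyz": [
    [1,0,0],
    [2,0,0],
    [3,0,0],
    [4,0,0],
    [5,0,0],
    [5,0,0],
    [5,0,0],
    [5,0,0],
    [5,0,0],
    [5,0,0]
  ],
  "rot": [
    [0,0,0],
    [0,0,0],
    [0,0,0],
    [0,0,0],
    [0,0,0],
    [0,0,0],
    [0,0,0],
    [0,0,0],
    [0,0,0],
    [0,0,0]
  ],
  "grip": [0,0,0,0,0,0,0,0,0,0]
}}

```text
time_s: 21.8
eef_pos: [0.4745, -0.0783, 0.0973]
eef_rot: [0.0, 0.725, 0.689, -0.0]
wrist_force: [0.6, 0.9, 0.2]
opening: 0.005
grasp_force: 1.0
```

The catch is holding and the load is off the hand. Backing off, lifting, and moving above the trip pad.

{"fn": "play_rows", "kwargs": {
  "xyz": [
    [3,0,0],
    [7,0,0],
    [10,0,-20],
    [12,0,-50],
    [30,0,-65],
    [80,0,-65],
    [120,0,-65],
    [146,0,-65],
    [146,0,-45],
    [146,0,-30]
  ],
  "rot": [
    [0,0,0],
    [0,0,0],
    [0,0,0],
    [0,0,0],
    [0,0,0],
    [0,0,0],
    [0,0,0],
    [0,0,0],
    [0,0,0],
    [0,0,0]
  ],
  "grip": [0,0,0,0,0,0,0,0,0,0]
}}

```text
time_s: 23.05
eef_pos: [0.4812, 0.069, 0.1263]
eef_rot: [-0.0, 0.724, 0.689, -0.0]
wrist_force: [0.7, 0.5, -0.2]
opening: -0.002
grasp_force: 0.0
```

```bash
python3 - <<'E'
from h import *
from bench import readout,vision
o=readout.get_obs();print(L(o["eef_pos"]),o["wrist_force"],o["time_s"])
s=vision.camera("side");t=vision.camera("top")
b=cv2.resize(s["color"][130:230,200:270,::-1],None,fx=5.5,fy=5.5,interpolation=cv2.INTER_CUBIC);cv2.imwrite("pics/p5.png",b)
for n,c in(("top",t),("side",s)):
    M=cloud(c).reshape(-1,3);Q=np.c_[(M[:,:2]-O)@AX,(M[:,:2]-O)@AY,M[:,2]]*1000
    for nm,k in(("post",(Q[:,0]<-100)&(Q[:,0]>-165)&(abs(Q[:,1])<14)&(Q[:,2]>30)&(Q[:,2]<108)),("plate",(abs(Q[:,0]-100)<12)&(abs(Q[:,1])<15)&(Q[:,2]>44)&(Q[:,2]<56))):
        if k.sum(): print(n,nm,k.sum(),np.nanpercentile(Q[k],[3,50,97],axis=0).round(1).tolist())
E
```

```text
[ 28.50325522  -0.2188316  126.25415614] [ 0.70465939  0.45063505 -0.16985937] 23.05
top post 92 [[-141.6, -7.9, 39.1], [-132.4, 2.7, 62.9], [-102.1, 11.6, 106.7]]
top plate 18 [[90.2, -8.5, 45.7], [92.5, 2.3, 50.7], [95.8, 9.8, 54.3]]
side post 185 [[-143.7, -10.4, 37.6], [-140.5, -0.1, 74.7], [-134.0, 10.3, 105.8]]
side plate 1 [[96.6, 9.0, 46.9], [96.6, 9.0, 46.9], [96.6, 9.0, 46.9]]
```

View pics/p5.png

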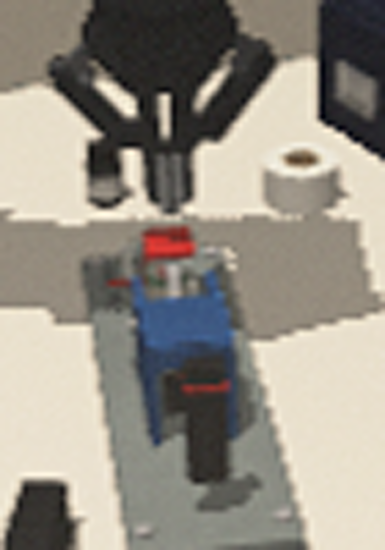

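The post (207,420) stays drawn by itself at about 22 mm, and the closed fingers are over the red pad (168,242). Pressing now.

{"fn": "play_rows", "kwargs": {
  "xyz": [
    [-1,0,8],
    [-1,0,14],
    [-1,0,18],
    [-1,0,20],
    [-1,0,22],
    [-1,0,23],
    [-1,0,24],
    [-1,0,25],
    [-1,0,25.5],
    [-1,0,25.5]
  ],
  "rot": [
    [0,0,0],
    [0,0,0],
    [0,0,0],
    [0,0,0],
    [0,0,0],
    [0,0,0],
    [0,0,0],
    [0,0,0],
    [0,0,0],
    [0,0,0]
  ],
  "grip": [0,0,0,0,0,0,0,0,0,0]
}}

```text
time_s: 24.4
eef_pos: [0.4825, 0.0688, 0.1043]
eef_rot: [-0.001, 0.725, 0.689, 0.002]
wrist_force: [-6.6, 10.4, 21.1]
opening: 0.001
grasp_force: 11.1
```

```bash
cat > chk.py <<'E'
from h import *
from bench import readout,vision
o=readout.get_obs();print(L(o["eef_pos"]),o["wrist_force"],o["time_s"])
s=vision.camera("side");t=vision.camera("top")
for n,c in(("top",t),("side",s)):
    M=cloud(c).reshape(-1,3);Q=np.c_[(M[:,:2]-O)@AX,(M[:,:2]-O)@AY,M[:,2]]*1000
    for nm,k in(("post",(Q[:,0]<-90)&(Q[:,0]>-165)&(abs(Q[:,1])<14)&(Q[:,2]>50)&(Q[:,2]<108)),("vial",(abs(Q[:,0]-80)<22)&(abs(Q[:,1])<16)&(Q[:,2]>57)&(Q[:,2]<68)),("plate",(abs(Q[:,0]-115)<30)&(abs(Q[:,1])<15)&(Q[:,2]>44)&(Q[:,2]<55))):
        if k.sum(): print(n,nm,k.sum(),np.nanpercentile(Q[k],[3,50,97],axis=0).round(1).tolist())
b=cv2.resize(t["color"][180:240,165:285,::-1],None,fx=6,fy=6,interpolation=cv2.INTER_CUBIC);cv2.imwrite("pics/f6.png",b)
E
python3 chk.py
```

```text
[ 28.44763777  -1.59359679 104.27395296] [-6.57222305 10.40554919 21.05230898] 24.4
top post 49 [[-142.3, -8.7, 52.8], [-136.1, 5.3, 101.0], [-131.6, 12.1, 106.1]]
top vial 35 [[65.9, -8.8, 57.9], [76.6, 1.4, 62.0], [83.7, 9.2, 65.9]]
top plate 17 [[90.0, -9.1, 44.8], [92.5, 2.1, 49.9], [95.3, 10.0, 54.4]]
side post 150 [[-144.7, -10.4, 52.2], [-141.1, -0.3, 81.9], [-132.9, 10.2, 105.9]]
side plate 2 [[94.0, 9.0, 44.7], [95.3, 9.2, 45.7], [96.6, 9.4, 46.8]]
```

21 N with sideways force isn't a clean pad press, so I'm backing off and checking the geometry.

{"fn": "play_rows", "kwargs": {
  "xyz": [
    [0,0,-4],
    [0,0,-12],
    [0,0,-25],
    [0,0,-25],
    [0,0,-25],
    [0,0,-25],
    [0,0,-25],
    [0,0,-25],
    [0,0,-25],
    [0,0,-25]
  ],
  "rot": [
    [0,0,0],
    [0,0,0],
    [0,0,0],
    [0,0,0],
    [0,0,0],
    [0,0,0],
    [0,0,0],
    [0,0,0],
    [0,0,0],
    [0,0,0]
  ],
  "grip": [0,0,0,0,0,0,0,0,0,0]
}}

```text
time_s: 25.75
eef_pos: [0.4819, 0.0667, 0.1268]
eef_rot: [-0.0, 0.725, 0.689, -0.0]
wrist_force: [-0.1, -0.7, 0.2]
opening: 0.0
grasp_force: 0.0
```

```bash
python3 chk.py; python3 - <<'E'
from h import *
for n in("top","side"):
    c=dict(np.load(n+"0.npz"));M=cloud(c).reshape(-1,3);Col=c["color"].reshape(-1,3);Q=np.c_[(M[:,:2]-O)@AX,(M[:,:2]-O)@AY,M[:,2]]*1000
    print(n)
    for x in range(-20,60,4):
        r=[]
        for y in range(-28,29,7):
            k=(abs(Q[:,0]-x)<2.5)&(abs(Q[:,1]-y)<3.5)&(Q[:,2]>5);r.append(f"{np.median(Q[k,2]):3.0f}" if k.sum() else " --")
        print(x,*r)
    hsv=cv2.cvtColor(c["color"],cv2.COLOR_RGB2HSV).reshape(-1,3).astype(int)
    k=((hsv[:,0]<8)|(hsv[:,0]>172))&(hsv[:,1]>140)&(abs(Q[:,0]-27)<25)&(abs(Q[:,1])<30)&(Q[:,2]>70);print(np.percentile(Q[k],[3,50,97],axis=0).round(1))
E
```

```text
[ 26.24100448  -1.04382302 126.75703769] [-0.10487988 -0.70956218  0.21368985] 25.75
top post 49 [[-141.9, -8.5, 55.0], [-136.2, 5.5, 103.0], [-131.3, 11.7, 106.1]]
top vial 44 [[63.2, -8.7, 58.6], [74.5, 1.2, 62.6], [83.0, 9.3, 66.6]]
top plate 16 [[90.0, -9.4, 45.6], [93.1, 1.3, 50.0], [95.9, 9.8, 52.9]]
side post 151 [[-144.0, -10.5, 52.1], [-140.7, 0.4, 81.2], [-134.2, 10.3, 106.4]]
side plate 2 [[93.6, 9.3, 44.9], [93.6, 9.4, 46.7], [93.6, 9.5, 48.4]]
top
-20  --  72  40  60  60  61  --  73  15
-16  --  71  57  60  39  57  60  71  13
-12  --  70  59  61  60  60  62  74  21
-8  --  74  59  60  64  62  59  73  39
-4  --  73  59  57  69  66  56  73  18
0  --  73  18  --  69  39  --  71  17
4  --  72  38  --  72  31  --  73  30
8  --  65  36  --  76  39  --  70  14
12  --  68  41  86  78  44  87  70  14
16  11  13  15  86  85  16  85  13  12
20  14  --  --  88  86  84  85  12  11
24  12  --  85  89  86  82  13  12  13
28  11  --  86  91  88  87  14  12  13
32  13  --  88  88  86  87  13  13  12
36  16  --  87  88  90  87  14  14  10
40  11  --  86  87  86  15  13  12  13
44  11  -- 
[... 357 characters left out ...]
 --  14  59  14
-4  --  --  --  --  70  --  14  32  14
0  --  74  --  71  69  --  73  43  14
4  --  74  --  66  74  --  42  22  14
8  --  75  --  --  78  --  12  62  12
12  --  75  --  87  86  92  87  64  13
16  --  --  88  88  83  86  88  74  13
20  --  --  89  89  89  90  88  --  12
24  --  --  91  90  89  90  89  --  12
28  --  --  --  89  89  90  90  --  11
32  --  --  89  --  --  91  88  13  12
36  --  --  90  88  88  88  88  13  12
40  --  --  90  89  89  88  88  14  11
44  --  --  --  89  47  --  --  14  13
48  --  --  --  --  49  41  --  --  14
52  --  --  --  --  --  43  --  13  12
56  --  --  --  --  --  --  --  --  14
[[ 10.9 -10.2  85.5]
 [ 21.6   1.2  88.7]
 [ 38.9  12.5  90.9]]
```

Nothing stands higher than the pad. The pad is on a tilting lever, so my fingers' rear edge was pressing near its pivot. I'll shift 12 mm outward so that edge bears on the pad's middle, and press gradually.

{"fn": "play_rows", "kwargs": {
  "xyz": [
    [6,0,0],
    [12,0,0],
    [12,0,8],
    [12,0,16],
    [12,0,18],
    [12,0,20],
    [12,0,21],
    [12,0,22],
    [12,0,22],
    [12,0,22]
  ],
  "rot": [
    [0,0,0],
    [0,0,0],
    [0,0,0],
    [0,0,0],
    [0,0,0],
    [0,0,0],
    [0,0,0],
    [0,0,0],
    [0,0,0],
    [0,0,0]
  ],
  "grip": [0,0,0,0,0,0,0,0,0,0]
}}

```text
time_s: 27.1
eef_pos: [0.4825, 0.0787, 0.1049]
eef_rot: [0.0, 0.725, 0.689, 0.0]
wrist_force: [-0.5, 0.4, -0.3]
opening: -0.003
grasp_force: 0.0
```

{"fn": "play_rows", "kwargs": {
  "xyz": [
    [0,0,0.5],
    [0,0,1],
    [0,0,1.5],
    [0,0,2],
    [0,0,2.5],
    [0,0,3],
    [0,0,3],
    [0,0,3],
    [0,0,3],
    [0,0,3]
  ],
  "rot": [
    [0,0,0],
    [0,0,0],
    [0,0,0],
    [0,0,0],
    [0,0,0],
    [0,0,0],
    [0,0,0],
    [0,0,0],
    [0,0,0],
    [0,0,0]
  ],
  "grip": [0,0,0,0,0,0,0,0,0,0]
}}

```text
time_s: 28.35
eef_pos: [0.483, 0.0796, 0.1024]
eef_rot: [-0.0, 0.725, 0.689, 0.001]
wrist_force: [-1.0, 5.4, 5.8]
opening: 0.002
grasp_force: 3.0
```

```bash
python3 chk.py; python3 - <<'E'
from h import *
from bench import vision
# heights of pad region now, side cam, red pixels
for n in("side","top"):
    c=vision.camera(n);M=cloud(c).reshape(-1,3);Q=np.c_[(M[:,:2]-O)@AX,(M[:,:2]-O)@AY,M[:,2]]*1000
    h=cv2.cvtColor(c["color"],cv2.COLOR_RGB2HSV).reshape(-1,3).astype(int)
    k=((h[:,0]<8)|(h[:,0]>172))&(h[:,1]>140)&(abs(Q[:,0]-27)<25)&(abs(Q[:,1])<30)&(Q[:,2]>70)
    print(n,k.sum(),np.percentile(Q[k],[3,50,97],axis=0).round(1) if k.sum() else "")
E
```

```text
[ 39.20555722  -1.50324157 102.41939656] [-0.95103645  5.41530645  5.83388133] 28.35
top post 47 [[-118.6, -9.3, 59.5], [-113.1, 4.5, 102.7], [-106.8, 11.7, 107.4]]
top vial 42 [[86.5, -11.9, 57.3], [94.5, -0.7, 61.4], [101.1, 9.5, 65.0]]
top plate 30 [[85.1, -7.3, 45.1], [110.8, 4.8, 50.4], [116.0, 10.9, 54.1]]
side post 149 [[-119.6, -10.9, 52.4], [-116.1, 0.1, 81.6], [-107.7, 10.3, 105.8]]
side vial 7 [[87.1, -0.3, 58.8], [90.3, 5.7, 61.2], [99.6, 8.4, 66.2]]
side plate 2 [[93.4, 9.3, 44.7], [93.7, 9.3, 46.6], [94.0, 9.4, 48.5]]
side 29 [[ 17.2 -10.4  81.7]
 [ 23.1   2.6  84.8]
 [ 41.3  12.8  86.4]]
top 0
```

It fired: the post is back at -113, the plate has moved to about 112, and the vial still stands with its top at 61 mm. Retreating straight up.

{"fn": "play_rows", "kwargs": {
  "xyz": [
    [0,0,-5],
    [0,0,-20],
    [0,0,-50],
    [0,0,-90],
    [-40,0,-120],
    [-90,0,-120],
    [-140,0,-120],
    [-190,0,-120],
    [-190,0,-120],
    [-190,0,-120]
  ],
  "rot": [
    [0,0,0],
    [0,0,0],
    [0,0,0],
    [0,0,0],
    [0,0,0],
    [0,0,0],
    [0,0,0],
    [0,0,0],
    [0,0,0],
    [0,0,0]
  ],
  "grip": [0,0,0,0,0,0,0,0,0,0]
}}

```text
time_s: 29.8
eef_pos: [0.4726, -0.1109, 0.2222]
eef_rot: [-0.0, 0.725, 0.689, 0.0]
wrist_force: [-0.4, -1.3, -0.3]
opening: -0.003
grasp_force: 0.0
```

```bash
python3 chk.py
```

```text
[-151.51862795   -0.87532832  222.15872227] [-0.39354145 -1.30931161 -0.30098978] 29.8
top post 48 [[-118.7, -9.3, 57.6], [-111.9, 4.7, 102.5], [-106.8, 11.9, 106.6]]
top vial 42 [[86.3, -11.1, 57.5], [94.6, -0.6, 62.0], [101.2, 9.7, 66.8]]
top plate 28 [[85.1, -7.1, 44.4], [110.7, 4.8, 48.4], [116.3, 10.7, 53.6]]
side post 148 [[-119.3, -10.8, 53.0], [-116.3, 0.2, 81.7], [-108.7, 10.2, 106.0]]
side vial 9 [[93.3, -11.3, 62.2], [98.3, 1.9, 63.2], [101.0, 8.2, 64.5]]
side plate 3 [[87.3, 3.8, 44.2], [97.0, 8.5, 46.7], [100.3, 9.0, 48.5]]
```

View pics/f6.png

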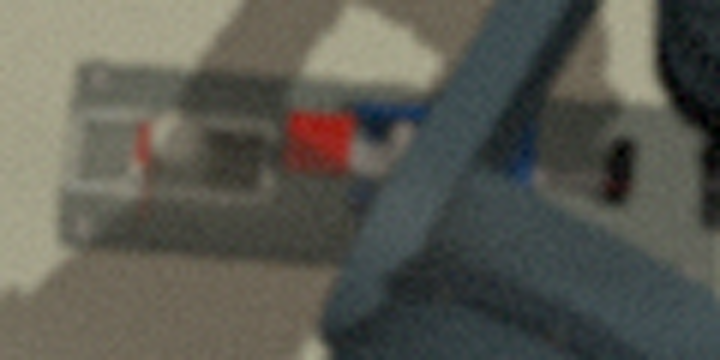

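The vial (180,140) stands upright between the side walls. The plate (143,148) has been driven forward and the post is back at rest (620,170). Handing in.

```bash
python3 -c "
from bench import ctrl
print(ctrl.hand_in())"
```

```text
the job is handed in; nothing more can be done
None
```

The impact check is done and handed in at about 30 s: the striker was cocked until the catch held, then tripped; it knocked the vial about 20 mm forward, still upright between the nest walls, and drove the pointer plate about 18 mm without my touching it. My first press, too near the pad's pivot, reached about 21 N without tripping.

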